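Tip two boxes, dispatch the stamped one

ROBOT

A 6-joint arm with a two-finger parallel gripper is mounted at the origin on a cart in front of the work surface, level with it; the furniture and walls round the work are solid. World frame = base frame: x ahead of the robot, y to its left, z up, the work surface at z = 0. Lengths are in m, angles in rad, forces in N, time in s.
With the tool pointing down it reaches from about 0.25 to 0.85 m from the base axis. Payload 12.5 kg.
Tool frame: the origin (TCP) lies at the very end of the fingers, on their centre line; the grasp point (between the pads) lies 19 mm behind it; z points along the fingers, y is the line along which they close (so a half turn about z gives the same grasp; the last joint's range is limited). The gripper opens to 93 mm and grips with 3 to 60 N. Pads are 15 mm wide; open, the fingers measure 128 mm over their backs; the gripper's body (75 mm by 188 mm) begins 65 mm behind the grasp point.
Start: joints at [-1.266, 0.351, 1.652, -0, 1.139, -0.085], TCP at [0.209, -0.509, 0.219] pointing down, gripper open.
Joint ranges: [-2.75, 2.75], [-0.79, 2.1], [0.01, 2.65], [-1.57, 4.71], [0.07, 3.14], [-2.87, 2.87]. Speed limits (rad/s): [2.22, 2.22, 2.79, 3.14, 3.14, 3.14].

INTERFACE

Orientations are given as a rotation vector (axis times angle).
In Python, from plant import arm, eyes, workorder, models gives the robot as it stands.
- The arm moves only by the tool send_rows, never from a script. Its argument "series" is one flat list of numbers, 7 for each row, row after row: the shift along the world's x, y, z in m, then the turn, a rotation vector about the world's x, y, z in degrees, then the closure, from 0 (fully open) to 1 (shut). In form: [dx, dy, dz, wx, wy, wz, jaw, dx, dy, dz, wx, wy, wz, jaw, ...]. A call has exactly 5 rows; each row is the pose to reach, as a shift and turn from the pose commanded when the call began; what a row does not reach only later rows make up. A row lasts 1/10 s, in which the tool goes at most 50 mm and 8.59 degrees, less where a joint would pass 70% of its speed; a pose out of reach is approached as far as the arm can. A call with a gripper value outside its range is refused whole. The fingers move at their own pace and stop on an object; "force" is the grip in N (left out, the last holds). Time passes only in rows, so rows that repeat a pose let the fingers close, or fill a call up. It gives the time, the measured TCP pose, the force, the opening and the grip force at its end, in the units of the state.
- arm.read_state(): the state, without advancing time (a new reading comes with each control period).
- eyes.camera(name): name is "scene" or "top" or "wrist"; returns a dict with "img" (400x640x3 uint8, red, green, blue), "vfov" (degrees; the focal length in pixels is half the picture's height over the tangent of half this angle, whatever the lens; pixels are square), "cx", "cy" (the principal point, pixels), "R" (3x3) and "t" (3): a world point X has camera coordinates R X + t; the wrist camera has in their place "T_tool_cam" (4x4, takes a point from camera to tool coordinates, whose origin is the TCP and whose axes are the flange's). Camera axes: x right, y down, z forward; pixel columns grow to the right and rows downward; lengths in m; the calibration is good to about 2 mm. The wrist camera is an equidistant fisheye: a pixel r from the principal point sees the ray r / f radians off the axis. A picture is of the moment at which its call begins: read the wrist's pose just before it. There is no depth.
- workorder.job_done(): hands the job in; it is judged then, once.
Trained networks look in a picture, given as the dict that the camera call returned (one of the last four; its "shot" number tells which), for a name from the list of things; names that differ only in an ending like _2 or _b are one class to them, and where a whole thing is asked for, a point or a joint stands for the part that bears it (a point fixed in the world has none). Each returns a list of dicts, best first, with "p" (0 to 1); they miss things now and then, are a little off and sometimes report something else, mostly with a low value. They report only what shows in the picture. A call takes as long as a camera call. They do not tell look-alikes from the thing itself.
- models.regions_of(picture, query): "pixels" (400x640 bool, what is visible of it) and "bbox" ([left, top, right, bottom] in pixels, round what is visible of it).
The state is a dict: "time": time; "joint_pos": joint angles; "dq": joint speeds; "joint_torque": joint torques, N m; "tcp_pos": TCP position; "tcp_rot": TCP orientation; "contact_force": force on the tool from outside, world axes, zero at the start; "torque": the same for the moment, N m; "gripper_width": opening from 0.0 (shut) to 1.0 (fully open); "grasp_force": force on a finger pad.
Only numpy, scipy, OpenCV 4.12 (cv2) and the standard library are available. Lean on these libraries where they do the work, as an engineer would, in place of code of your own. Each camera call takes 0.05 s, during which the arm holds its last target. There are 200 camera calls.

TASK

Two identical red card boxes stand on edge, lids towards you. With shut or open fingers and without gripping or lifting anything, tip each one over backwards, away from you, so that it lies flat, lid up, and shows the label it stood on. Once both are down, push the one with the stamp (a big black dot on a bar) on that label away from you until its far edge lies on and along the paper tape strip across the bench; leave the other box short of the tape and do not disturb the beaker, the marker or the petri dishes.

Things in the scene. Friction and masses are not known exactly. Their poses are not given: they have to be found in the camera images.
- redbox_stamped: Stamped red card box, lid fixed, 72 mm deep (x), 152 wide (y), 112 high (z), 0.3 kg, stood on edge, lid to the robot. Origin: centre of the face it stands on; x horizontal, away from the robot; z up. A white label on that face (38 x 136 mm, centred at x = 14 mm) bears a black dot, 34 mm across, on a 118 mm bar; when the box has been tipped it faces the robot.
- redbox_plain: Unstamped red card box, lid fixed, 72 mm deep (x), 152 wide (y), 112 high (z), 0.3 kg, stood on edge, lid to the robot. Origin: centre of the face it stands on; x horizontal, away from the robot; z up. Its label is blank. Either box: Pushed away at about 92 mm height on its near face (x = -36 mm) it pivots on its far lower edge, passes balance at 33 deg (some 60 mm of push) and falls flat: 72 mm high, own z level, pointing away.
- redbox_stamped_corner_l (a point): on the stamped box: the left (+y) end of its top edge face (at mid depth); when tipped away this becomes its far edge, 36 mm above the worktop and 112 mm from the face it stood on
- redbox_stamped_corner_r (a point): on the stamped box: the right (-y) end of its top edge face (at mid depth); when tipped away this becomes its far edge, 36 mm above the worktop and 112 mm from the face it stood on
- redbox_plain_corner_l (a point): on the plain box: the left (+y) end of its top edge face (at mid depth); when tipped away this becomes its far edge, 36 mm above the worktop and 112 mm from the face it stood on
- redbox_plain_corner_r (a point): on the plain box: the right (-y) end of its top edge face (at mid depth); when tipped away this becomes its far edge, 36 mm above the worktop and 112 mm from the face it stood on
- tape: The dispatch line: a thin strip of white paper tape stuck flat on the worktop behind the boxes, 30 mm wide (its x) and 660 mm long (its y); origin at its centre, x across it, away from the robot. It is no obstacle: things slide over it.
- beaker: A small clear glass beaker, 51 mm across, 69 mm high, standing loose between the places of the two boxes; origin at the centre of its foot. Not to be moved.
- marker: A marker pen, 134 mm long, 12 mm thick, lying loose about along the robot's x between the two boxes, nearer the robot; origin under its middle. Not to be moved.
- petri: A stack of petri dishes, 82 mm across, 22 mm high, loose, well to the left of the boxes; origin at the centre of its foot. Not to be moved.
Mind the look-alikes: they are no part of the job. Leave any yellow look-alike of the redbox_stamped alone.

How it is judged:
On the way, in this order (a step that is already met when the one before it is completed fails the run):
1. both boxes have been tipped over away from the robot and lie at rest on their big faces (angle between each of redbox_stamped, redbox_plain's own z axis and vertical above 1.45 rad and z of tape in the frame of redbox_stamped above 0 m and z of tape in the frame of redbox_plain above 0 m and linear speed of each of redbox_plain, redbox_stamped below 0.02 m/s), for 0.2 s.
2. the far edge of the stamped box lies along the tape (angle between redbox_stamped's own z axis and vertical above 1.45 rad and z of tape in the frame of redbox_stamped above 0 m and x of redbox_stamped_corner_l in the frame of tape between -0.015 and 0.015 m and x of redbox_stamped_corner_r in the frame of tape between -0.015 and 0.015 m), for 0.2 s.
At the end, for the whole second after the job is handed in: Both boxes lie at rest on their big faces, tipped away from the robot; both ends of the stamped box's far edge are within 15 mm of the tape's centre line; the unstamped box is wholly short of the tape (all of step 2 and angle between redbox_plain's own z axis and vertical above 1.45 rad and z of tape in the frame of redbox_plain above 0 m and x of each of redbox_plain_corner_l, redbox_plain_corner_r in the frame of tape below -0.015 m and linear speed of each of redbox_plain, redbox_stamped below 0.02 m/s); the robot touches nothing.
It fails at once if a box is lifted off the worktop (an end of its top edge over 150 mm high, or the middle of the face it stood on over 110 mm) (height (world z) of any of redbox_stamped_corner_l, redbox_stamped_corner_r, redbox_plain_corner_l, redbox_plain_corner_r above 0.15 m or height (world z) of any of redbox_stamped, redbox_plain above 0.11 m).
It fails at once if the beaker, marker or petri dishes are moved by more than 20 mm or the beaker is tipped (distance of any of beaker, marker, petri from where it was at the start of the episode above 0.02 m or angle between beaker's own z axis and vertical above 0.35 rad).
It also fails if it takes over 64 s, if anything falls off the work surface, if the arm or the gripper's body presses on something with over 40 N, if the wrist force passes 120 N, or if a joint passes its speed limit or range.

## Working session

There is one attempt and no reset: what is moved stays moved. The work goes in short steps, Python scripts to look and compute and a tool call to move; the robot and the scene stay as the last step left them, time stands still between calls to the robot, and variables do not carry over. Pictures are saved under pics/ and viewed, at most 10 in all, crops included, and the job is handed in when it is done.

Besides the shell and the picture viewer there is one more tool, called in YAML: its name, and indented under it one key for each argument. send_rows: Moves the arm, as the interface text tells. Its arguments: {"type":"object","properties":{"series":{"type":"array","items":{"type":"number"}},"force":{"type":"number"}},"required":["series"]}

```bash
mkdir -p pics
cat > h.py <<'E'
import numpy as np, cv2
from plant import arm, eyes, workorder, models
def save(p,n,crop=None,s=1):
    i=p["img"][:,:,::-1]
    if crop: i=i[crop[1]:crop[3],crop[0]:crop[2]]
    cv2.imwrite("pics/"+n,cv2.resize(i,None,fx=s,fy=s,interpolation=cv2.INTER_CUBIC))
def plane(p,u,v,z):
    f=200/np.tan(np.radians(p["vfov"])/2); R=np.array(p["R"]);t=np.array(p["t"])
    d=R.T@np.array([(u-p["cx"])/f,(v-p["cy"])/f,1]); c=-R.T@t
    return c+d*(z-c[2])/d[2]
E
python3 - <<'E'
from h import *
print(arm.read_state())
out=[]
for n in ("top","scene"):
    p=eyes.camera(n); out.append(p["img"]); save(p,n+".png")
    print(n,p["vfov"],p["cx"],p["cy"],-np.array(p["R"]).T@np.array(p["t"]))
    for q in ("redbox_stamped","redbox_plain","tape","beaker","marker","petri"):
        for r in models.regions_of(p,q): print(q,round(r["p"],2),r["bbox"],r["pixels"].sum(), plane(p,(r["bbox"][0]+r["bbox"][2])/2,(r["bbox"][1]+r["bbox"][3])/2,0).round(3))
E
```

```text
{'time': 0.0, 'joint_pos': array([-1.26559845e+00,  3.51221788e-01,  1.65241268e+00,  4.74325808e-06,
        1.13912999e+00, -8.45957523e-02]), 'dq': array([-0.00055017,  0.00020133,  0.00017969,  0.00068764, -0.00055088,
       -0.00029178]), 'joint_torque': array([ 2.83360168e-03, -4.97311735e+01, -2.85252339e+01,  7.00112712e-02,
        2.57146888e-02, -1.06827827e-04]), 'tcp_pos': array([ 0.20892082, -0.50839955,  0.21811369]), 'tcp_rot': array([-3.08097244e+00, -6.08188786e-01,  1.95819875e-04]), 'contact_force': array([-0.81132841, -0.49937559, -0.9278589 ]), 'torque': array([ 0.04626955,  0.00468693, -0.00422356]), 'grasp_force': 0.0, 'gripper_width': 0.9992674954268569}
top 51.73000685982604 315.40866745012306 201.04486511529657 [0.32889149 0.02139647 1.38721474]
redbox_stamped 0.78 [430.9, 232.2, 473.4, 283.0] 1674 [ 0.358 -0.414  0.   ]
redbox_stamped 0.75 [360.6, 208.1, 418.9, 241.3] 1336 [ 0.474 -0.213  0.   ]
redbox_plain 0.6 [244.0, 223.7, 295.4, 252.4] 1315 [0.44  0.192 0.   ]
tape 0.96 [225.9, 143.4, 417.6, 162.8] 1592 [0.73  0.008 0.   ]
marker 0.64 [308.0, 228.6, 345.0, 236.1] 121 [0.454 0.    0.   ]
petri 0.82 [182.8, 193.9, 212.6, 217.3] 503 [0.558 0.437 0.   ]
scene 48.55233594056165 313.26602737214296 192.5490684323612 [ 0.03486769 -0.9680476   1.19220933]
redbox_stamped 0.64 [302.1, 226.9, 348.7, 290.0] 1503 [ 0.49  -0.166  0.   ]
redbox_stamped 0.61 [296.5, 286.8, 358.4, 341.1] 1781 [ 0.398 -0.354  0.   ]
redbox_plain 0.59 [250.6, 163.7, 292.9, 212.2] 1228 [0.462 0.234 0.   ]
tape 0.84 [324.8, 149.2, 411.4, 270.8] 976 [ 0.738 -0.036  0.   ]
marker 0.64 [247.6, 163.3, 291.3, 209.4] 1177 [0.458 0.246 0.   ]
petri 0.8 [268.0, 144.0, 286.7, 162.2] 256 [0.568 0.424 0.   ]
```

Run:
```python
import cv2
a=cv2.imread("pics/top.png")[120:300,160:500];b=cv2.imread("pics/scene.png")[130:350,220:430]
cv2.imwrite("pics/topc.png",cv2.resize(a,None,fx=2.35,fy=2.35,interpolation=cv2.INTER_CUBIC))
cv2.imwrite("pics/scc.png",cv2.resize(b,None,fx=2.7,fy=2.7,interpolation=cv2.INTER_CUBIC))
```

```text
(no output)
```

View pics/topc.png

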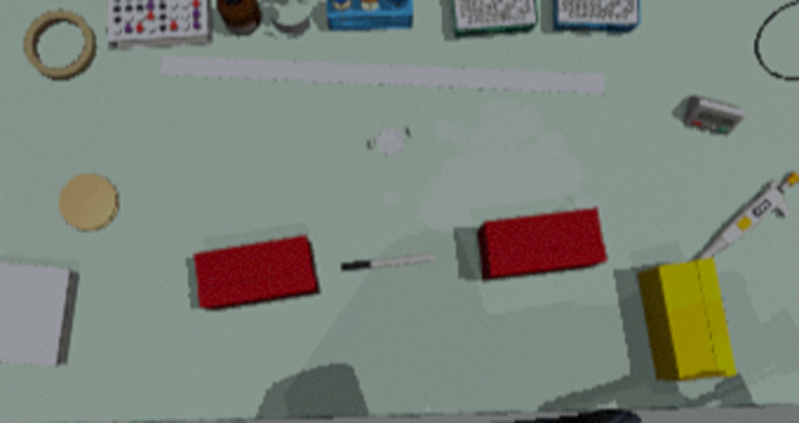

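View pics/scc.png

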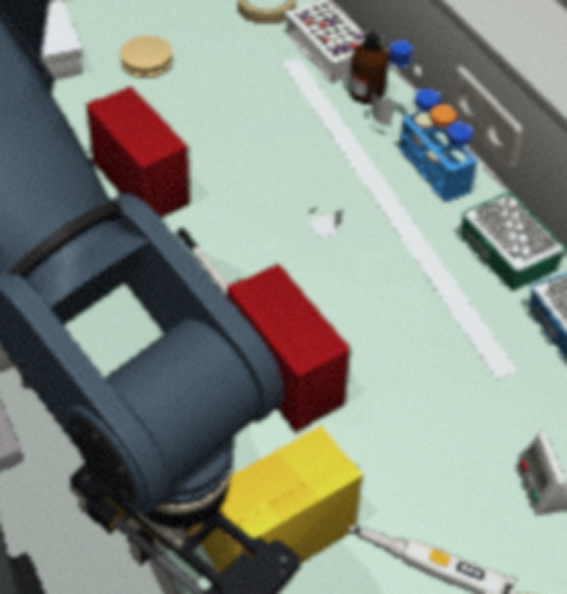

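Red boxes: in the top crop, right one at (545,243) and left one at (257,272). The yellow look-alike is at (690,320), and colour rules it out. The tape runs from (160,66) to (605,84). The beaker is at (390,140) and the marker at (385,262). Next I fit the poses.

```bash
cat >> h.py <<'E'
from scipy.optimize import minimize
def proj(p,X):
    f=200/np.tan(np.radians(p["vfov"])/2); c=np.array(X)@np.array(p["R"]).T+np.array(p["t"])
    return c[:,:2]/c[:,2:]*f+[p["cx"],p["cy"]]
def redmask(p):
    h=cv2.cvtColor(p["img"],cv2.COLOR_RGB2HSV).astype(int)
    return (((h[...,0]<8)|(h[...,0]>172))&(h[...,1]>140)&(h[...,2]>40)).astype(np.uint8)
def fit(p,mask,guess,size=(.072,.152,.112)):
    """fit centre x,y,yaw of an upright block to a silhouette"""
    a=np.array([[i,j,k] for i in(-.5,.5) for j in(-.5,.5) for k in(0,1)])*size
    S=8; big=cv2.blur(cv2.resize(mask.astype(np.float32),None,fx=S,fy=S,interpolation=cv2.INTER_LINEAR),(S,S))
    def cost(q):
        c,s=np.cos(q[2]),np.sin(q[2]); X=a@np.array([[c,-s,0],[s,c,0],[0,0,1]]).T+[q[0],q[1],0]
        h=cv2.convexHull((((proj(p,X)+.5)*S)-.5).astype(np.float32))
        m=np.zeros(big.shape,np.float32); cv2.fillConvexPoly(m,np.round(h*16).astype(np.int32),1,shift=4)
        return np.abs(m-big).sum()/S/S
    sx=np.array([guess]+[np.array(guess)+d for d in np.diag([.015,.015,.1])])
    r=minimize(cost,guess,method="Nelder-Mead",options=dict(initial_simplex=sx,xatol=1e-4,fatol=.1))
    return r.x,r.fun
def blobs(p,n=3):
    k,l,st,ce=cv2.connectedComponentsWithStats(redmask(p))
    return [(l==i,ce[i],st[i,4]) for i in sorted(range(1,k),key=lambda i:-st[i,4])[:n] if st[i,4]>300]
def tape(p):
    r=[r for r in models.regions_of(p,"tape")][0]; v,u=np.nonzero(r["pixels"])
    P=np.array([plane(p,a,b,0)[:2] for a,b in zip(u,v)]); (c,s,ang)=cv2.minAreaRect(P.astype(np.float32))
    k=np.polyfit(P[:,1],P[:,0],1); m=P.mean(0); return m,k,s
E
python3 - <<'E'
from h import *
p=eyes.camera("top")
for m,c,n in blobs(p):
    g=plane(p,*c,.1)[:2]; print(c.round(),n,g.round(3),*fit(p,m,[g[0],g[1],.08]))
print(tape(p))
for u,v in((325.8,179.5),):print("beaker",plane(p,u,v,0),plane(p,u,v,.035))
for u,v in((305,233),(345,229.5),):print("marker",plane(p,u,v,0))
E
```

```text
[268. 236.] 1200 [0.439 0.184] [0.44159877 0.18635166 0.12794747] 115.06851196289062
[391. 223.] 1184 [ 0.468 -0.2  ] [ 0.47060726 -0.20215661  0.10492857] 159.29225158691406
(array([0.73521813, 0.00457624]), array([0.07404767, 0.73487927]), (0.6551964282989502, 0.036075178533792496))
beaker [ 0.63582548 -0.00297864  0.        ] [ 0.62808141 -0.00236365  0.035     ]
marker [0.45373232 0.07273191 0.        ]
marker [ 0.46173756 -0.06224712  0.        ]
```

send_rows:
  series: [0.02, 0.03, 0, 0, 0, -2, 0, 0.04, 0.06, 0, 0, 0, -4, 0, 0.06, 0.09, 0, 0, 0, -6, 0, 0.08, 0.12, 0, 0, 0, -8, 0, 0.1, 0.15, 0, 0, 0, -10, 0]

```text
time: 1.3
tcp_pos: [0.3096, -0.3575, 0.2187]
tcp_rot: [3.123, 0.335, 0.0]
contact_force: [0.7, -0.0, -0.8]
gripper_width: 1.002
grasp_force: 0.0
```

send_rows:
  series: [0.02, 0.03, 0, 0, 0, -2, 0, 0.04, 0.06, 0, 0, 0, -4, 0, 0.06, 0.09, 0, 0, 0, -6, 0, 0.08, 0.12, 0, 0, 0, -6.3, 0, 0.086, 0.149, 0, 0, 0, -6.3, 0]

```text
time: 1.8
tcp_pos: [0.3963, -0.2084, 0.2188]
tcp_rot: [3.137, 0.166, 0.001]
contact_force: [-0.8, -0.1, -0.9]
gripper_width: 0.998
grasp_force: 0.0
```

```bash
cat >> h.py <<'E'
def tool():
    s=arm.read_state(); R=cv2.Rodrigues(s["tcp_rot"])[0]
    return s["time"],s["tcp_pos"].round(3),"yaw",np.degrees(np.arctan2(R[0,1],-R[1,1])).round(1),"z",R[:,2].round(3),s["contact_force"].round(1),s["joint_pos"].round(2)
E
python3 -c "
from h import *
print(tool())"
```

```text
(1.8, array([ 0.396, -0.208,  0.219]), 'yaw', np.float64(6.1), 'z', array([ 0.001, -0.   , -1.   ]), array([-0.8, -0.1, -0.9]), array([-0.59,  0.16,  1.9 ,  0.  ,  1.08,  0.88]))
```

send_rows:
  series: [0, 0, -0.03, 0, 0, 0, 0, 0, 0, -0.06, 0, 0, 0, 0, 0, 0, -0.09, 0, 0, 0, 0, 0, 0, -0.12, 0, 0, 0, 0, 0, 0, -0.127, 0, 0, 0, 0]

```text
time: 2.3
tcp_pos: [0.3938, -0.2089, 0.0894]
tcp_rot: [-3.135, -0.165, 0.005]
contact_force: [-0.5, -0.1, 1.0]
gripper_width: 0.998
grasp_force: 0.0
```

send_rows:
  series: [0.012, 0.001, 0, 0, 0, 0, 0, 0.024, 0.0025, 0, 0, 0, 0, 0, 0.034, 0.0035, 0, 0, 0, 0, 0, 0.042, 0.0045, 0, 0, 0, 0, 0, 0.05, 0.005, 0, 0, 0, 0, 0]

```text
time: 2.8
tcp_pos: [0.4459, -0.2046, 0.0922]
tcp_rot: [3.137, 0.166, 0.001]
contact_force: [-2.4, -0.3, 2.1]
gripper_width: 1.002
grasp_force: 1.4
```

send_rows:
  series: [0.008, 0.001, 0, 0, 0, 0, 0, 0.016, 0.0015, 0, 0, 0, 0, 0, 0.024, 0.0025, 0, 0, 0, 0, 0, 0.032, 0.0035, 0, 0, 0, 0, 0, 0.04, 0.004, 0, 0, 0, 0, 0]

```text
time: 3.3
tcp_pos: [0.4858, -0.2006, 0.0915]
tcp_rot: [-3.137, -0.165, -0.0]
contact_force: [0.1, 0.7, -0.2]
gripper_width: 1.0
grasp_force: 0.0
```

```bash
python3 -c "
from h import *
print(tool())
p=eyes.camera('scene');save(p,'s2.png',(220,130,430,350),2.5)"
```

```text
(3.3, array([ 0.486, -0.201,  0.092]), 'yaw', np.float64(6.0), 'z', array([ 0.,  0., -1.]), array([ 0.1,  0.7, -0.2]), array([-0.48,  0.48,  1.82,  0.  ,  0.84,  0.99]))
```

View pics/s2.png

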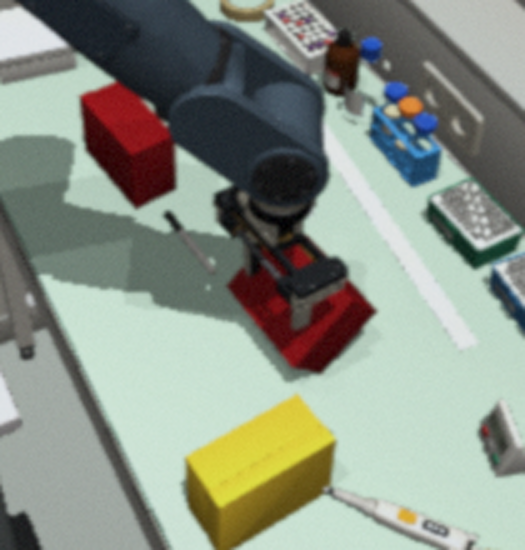

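In the crop the right red box, around (300,310), has passed balance and is falling away. The left box at (130,145) is untouched. Next: raise the tool and cross over to the left box.

send_rows:
  series: [-0.01, 0, 0.03, 0, 0, 0, 0, -0.02, 0, 0.06, 0, 0, 0, 0, -0.03, 0, 0.09, 0, 0, 0, 0, -0.04, 0, 0.12, 0, 0, 0, 0, -0.05, 0.01, 0.13, 0, 0, 0, 0]

```text
time: 3.85
tcp_pos: [0.4357, -0.1916, 0.2244]
tcp_rot: [3.135, 0.164, 0.006]
contact_force: [-0.0, -0.4, -1.1]
gripper_width: 1.0
grasp_force: 0.0
```

send_rows:
  series: [-0.01, 0.035, 0, 0, 0, 0, 0, -0.02, 0.07, 0, 0, 0, 0.5, 0, -0.03, 0.11, 0, 0, 0, 1, 0, -0.04, 0.15, 0, 0, 0, 1.3, 0, -0.05, 0.19, 0, 0, 0, 1.3, 0]

```text
time: 4.35
tcp_pos: [0.3844, 0.0006, 0.2217]
tcp_rot: [-3.135, -0.2, -0.001]
contact_force: [0.9, 0.0, -0.4]
gripper_width: 0.996
grasp_force: 0.0
```

send_rows:
  series: [-0.006, 0.04, 0, 0, 0, 0, 0, -0.012, 0.08, 0, 0, 0, 0, 0, -0.018, 0.12, 0, 0, 0, 0, 0, -0.018, 0.16, 0, 0, 0, 0, 0, -0.018, 0.178, 0, 0, 0, 0, 0]

```text
time: 4.85
tcp_pos: [0.3666, 0.1798, 0.2218]
tcp_rot: [-3.134, -0.204, -0.001]
contact_force: [-0.5, -0.2, 0.5]
gripper_width: 0.998
grasp_force: 0.0
```

```bash
python3 -c "
from h import *
print(tool())
p=eyes.camera('top');save(p,'t3.png',(160,120,500,300),2.35)"
```

```text
(4.85, array([0.367, 0.18 , 0.222]), 'yaw', np.float64(7.4), 'z', array([ 0.   ,  0.001, -1.   ]), array([-0.5, -0.2,  0.5]), array([0.34, 0.08, 1.99, 0.  , 1.07, 1.78]))
```

View pics/t3.png

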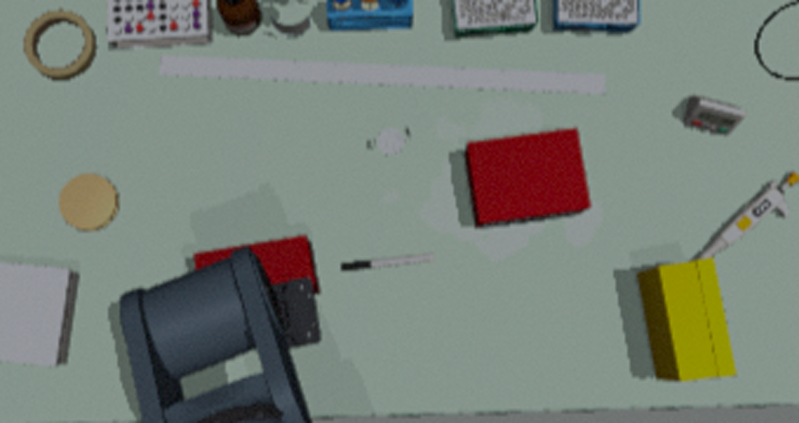

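The right box, at crop (528,177), now lies flat. It is not aligned with the tape, and the beaker and marker are where they were. I'll tip the left box the same way.

send_rows:
  series: [0, 0, -0.03, 0, 0, 0, 0, 0, 0, -0.06, 0, 0, 0, 0, 0, 0, -0.09, 0, 0, 0, 0, 0, 0, -0.12, 0, 0, 0, 0, 0, 0, -0.13, 0, 0, 0, 0]

```text
time: 5.4
tcp_pos: [0.3658, 0.1764, 0.0896]
tcp_rot: [3.134, 0.2, -0.006]
contact_force: [-0.6, -0.3, 0.4]
gripper_width: 1.003
grasp_force: 0.0
```

send_rows:
  series: [0.012, 0.0015, 0, 0, 0, 0, 0, 0.024, 0.003, 0, 0, 0, 0, 0, 0.034, 0.004, 0, 0, 0, 0, 0, 0.042, 0.005, 0, 0, 0, 0, 0, 0.05, 0.006, 0, 0, 0, 0, 0]

```text
time: 5.9
tcp_pos: [0.4179, 0.1834, 0.0922]
tcp_rot: [-3.135, -0.201, -0.001]
contact_force: [-2.4, -0.6, 2.3]
gripper_width: 1.002
grasp_force: 1.4
```

send_rows:
  series: [0.008, 0.001, 0, 0, 0, 0, 0, 0.016, 0.002, 0, 0, 0, 0, 0, 0.024, 0.003, 0, 0, 0, 0, 0, 0.032, 0.004, 0, 0, 0, 0, 0, 0.04, 0.005, 0, 0, 0, 0, 0]

```text
time: 6.4
tcp_pos: [0.4578, 0.1884, 0.0916]
tcp_rot: [-3.135, -0.201, -0.0]
contact_force: [0.1, -0.4, -0.0]
gripper_width: 1.001
grasp_force: 0.0
```

send_rows:
  series: [0.002, 0, 0, 0, 0, 0, 0, 0.002, 0, 0, 0, 0, 0, 0, 0.002, 0, 0, 0, 0, 0, 0, -0.01, 0, 0.02, 0, 0, 0, 0, -0.02, 0, 0.04, 0, 0, 0, 0]

```text
time: 6.9
tcp_pos: [0.436, 0.1881, 0.1317]
tcp_rot: [3.135, 0.201, -0.003]
contact_force: [-0.2, 0.2, 1.2]
gripper_width: 0.997
grasp_force: 0.0
```

send_rows:
  series: [-0.025, -0.02, 0.03, 0, 0, 0, 0, -0.05, -0.04, 0.06, 0, 0, 0, 0, -0.075, -0.06, 0.09, 0, 0, 0, 0, -0.1, -0.08, 0.09, 0, 0, 0, 0, -0.125, -0.1, 0.09, 0, 0, 0, 0]

```text
time: 7.4
tcp_pos: [0.3109, 0.0877, 0.2222]
tcp_rot: [-3.135, -0.202, -0.003]
contact_force: [0.8, -1.0, -0.1]
gripper_width: 1.001
grasp_force: 0.0
```

Run:
```python
from h import *
print(tool())
p=eyes.camera('wrist');w=p["img"].copy()
q=eyes.camera('top')
a=cv2.resize(q["img"][120:300,160:500],(640,339))
cv2.imwrite("pics/w4.png",np.vstack([w[:,:,::-1],a[:195,:,::-1]]))
for m,c,n in blobs(q):
    g=plane(q,*c,.07)[:2]; print(c.round(),n,g.round(3),*fit(q,m,[g[0],g[1],.1],(.112,.152,.072)))
```

```text
(7.4, array([0.311, 0.088, 0.222]), 'yaw', np.float64(7.4), 'z', array([ 0.002,  0.   , -1.   ]), array([ 0.8, -1. , -0.1]), array([ 0.13, -0.1 ,  2.16, -0.  ,  1.07,  1.57]))
[384. 195.] 1671 [ 0.564 -0.188] [ 0.56843261 -0.19167984  0.11631215] 149.58111572265625
[265. 206.] 1655 [0.538 0.197] [0.54236685 0.19947349 0.12219945] 139.7691192626953
```

View pics/w4.png

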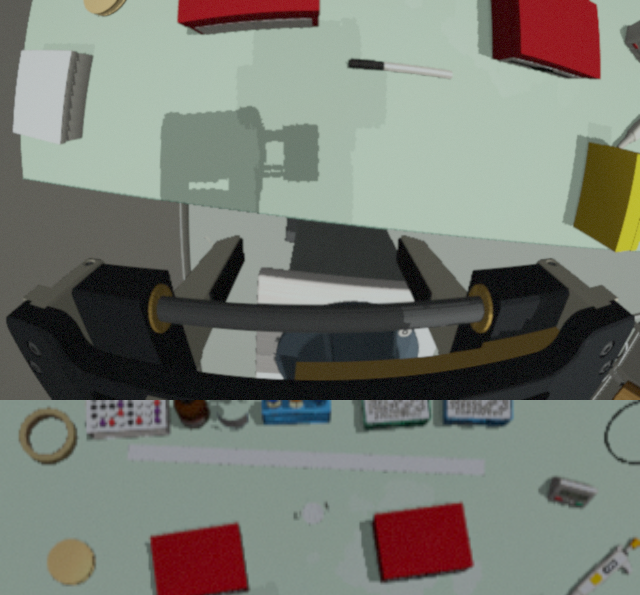

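Both boxes are flat, but the front labels are seen almost edge-on. The left box's label is at (250,22) and the right's at (550,60). I'll tilt the tool forward to read them.

send_rows:
  series: [0.02, -0.015, 0, 0, -8, 0, 0, 0.04, -0.03, 0, 0, -16, 0, 0, 0.06, -0.045, 0, 0, -24, 0, 0, 0.08, -0.06, 0, 0, -32, 0, 0, 0.1, -0.075, 0, 0, -40, 0, 0]

```text
time: 8.0
tcp_pos: [0.4053, 0.0226, 0.2214]
tcp_rot: [2.945, 0.198, 0.991]
contact_force: [1.2, 1.9, -1.0]
gripper_width: 0.999
grasp_force: 0.0
```

Run:
```python
from h import *
print(tool())
p=eyes.camera('wrist');save(p,"w5.png")
```

```text
(8.0, array([0.405, 0.023, 0.221]), 'yaw', np.float64(6.4), 'z', array([ 0.604,  0.014, -0.797]), array([ 1.2,  1.9, -1. ]), array([-0.12, -0.19,  2.4 ,  0.29,  0.3 ,  1.07]))
```

View pics/w5.png

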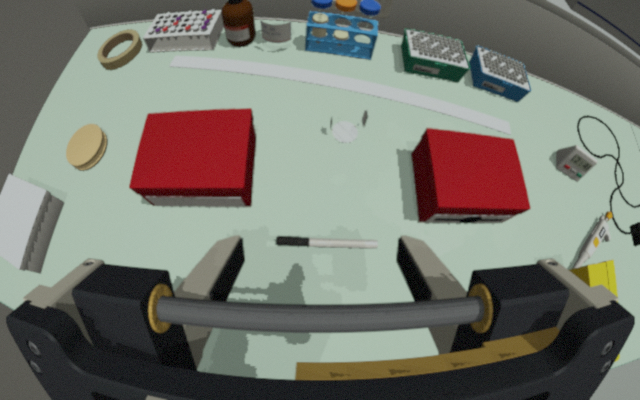

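The right box's label at (470,217) shows dark marks and the left's at (200,198) looks blank. I'll enlarge both to confirm.

Run:
```python
import cv2,numpy as np
a=cv2.imread("pics/w5.png")
f=lambda c:cv2.resize(c,None,fx=5.5,fy=5.5,interpolation=cv2.INTER_CUBIC)
cv2.imwrite("pics/w5c.png",np.vstack([f(a[180:220,125:265]),f(a[190:240,405:545])]))
```

```text
(no output)
```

View pics/w5c.png

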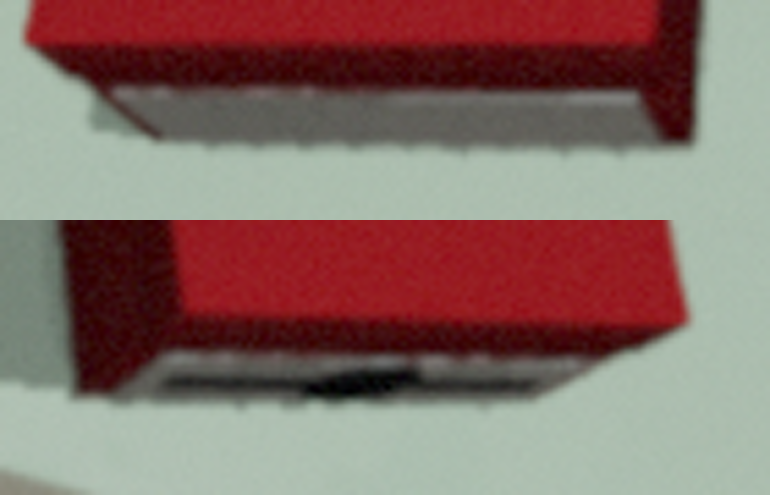

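The right box's label carries the dot and bar, so it is the stamped one; the left label is blank. Next I refine its pose and work out the push.

Run:
```python
from h import *
q=eyes.camera('top')
im=q["img"].astype(int); red=((im[...,0]>1.6*im[...,1]+8)&(im[...,0]>1.6*im[...,2]+8)).astype(np.uint8)
k,l,st,ce=cv2.connectedComponentsWithStats(red)
for i in range(1,k):
    if st[i,4]>800:
        g=plane(q,*ce[i],.07)[:2]; print(st[i],g.round(3),*fit(q,l==i,[g[0],g[1],.1],(.112,.152,.072)))
        # bright top face only
        m=((l==i)&(im[...,0]>110)).astype(np.uint8); c,_=cv2.findContours(m,0,2); r=cv2.minAreaRect(max(c,key=len))
        B=np.array([plane(q,*b,.072)[:2] for b in cv2.boxPoints(r)]); print(m.sum(),B.round(3).tolist(),B.mean(0).round(3))
print(tape(q)); print(tool())
save(q,"t6.png")
```

```text
[ 358  175   53   41 1707] [ 0.564 -0.188] [ 0.56879396 -0.19145151  0.11097014] 120.54077911376953
1576 [[0.614, -0.11], [0.631, -0.264], [0.52, -0.271], [0.504, -0.12]] [ 0.567 -0.191]
[ 240  186   51   41 1677] [0.538 0.197] [0.54247377 0.19949315 0.12288424] 125.08865356445312
1588 [[0.586, 0.283], [0.606, 0.129], [0.495, 0.115], [0.476, 0.266]] [0.541 0.198]
(array([0.73488282, 0.0035414 ]), array([0.07426547, 0.73461981]), (0.658932626247406, 0.03151020035147667))
(8.15, array([0.404, 0.024, 0.221]), 'yaw', np.float64(6.4), 'z', array([ 0.597,  0.016, -0.802]), array([0.2, 0.5, 0. ]), array([-0.12, -0.19,  2.4 ,  0.29,  0.31,  1.08]))
```

send_rows:
  series: [0.012, -0.02, 0.01, 0, 8, 0, 0, 0.024, -0.05, 0.01, 0, 16, 0, 0, 0.036, -0.09, 0.01, 0, 24, 0, 0, 0.048, -0.13, 0.01, 0, 32, 0, 0, 0.06, -0.17, 0, 0, 40, 0, 0]

```text
time: 8.65
tcp_pos: [0.4658, -0.1492, 0.2234]
tcp_rot: [-3.12, -0.195, 0.095]
contact_force: [0.2, 0.4, 1.1]
gripper_width: 0.996
grasp_force: 0.0
```

```bash
python3 -c "
from h import *
print(tool())"
```

```text
(8.65, array([ 0.466, -0.149,  0.223]), 'yaw', np.float64(7.1), 'z', array([-0.062,  0.01 , -0.998]), array([0.2, 0.4, 1.1]), array([-0.4 ,  0.27,  1.76, -0.02,  1.18,  1.06]))
```

send_rows:
  series: [0, -0.02, 0, 0, 0, 0, 0, 0, -0.04, 0, 0, 0, 0, 0, 0, -0.053, -0.02, 0, 0, 0, 0, 0, -0.053, -0.05, 0, 0, 0, 0, 0, -0.053, -0.07, 0, 0, 0, 0]

```text
time: 9.15
tcp_pos: [0.4643, -0.1999, 0.1501]
tcp_rot: [-3.117, -0.196, 0.093]
contact_force: [-0.3, 0.6, -0.3]
gripper_width: 0.998
grasp_force: 0.0
```

```bash
python3 -c "
from h import *
print(tool())"
```

```text
(9.15, array([ 0.464, -0.2  ,  0.15 ]), 'yaw', np.float64(7.2), 'z', array([-0.061,  0.013, -0.998]), array([-0.3,  0.6, -0.3]), array([-0.49,  0.39,  1.79, -0.02,  1.02,  0.97]))
```

send_rows:
  series: [0, 0, -0.025, 0, -1, 0, 0, 0, 0, -0.05, 0, -2, 0, 0, 0, 0, -0.075, 0, -3.5, 0, 0, 0, 0, -0.1, 0, -3.5, -0.5, 0, 0, 0, -0.12, 0, -3.5, -0.5, 0]

```text
time: 9.65
tcp_pos: [0.4647, -0.1993, 0.0303]
tcp_rot: [-3.122, -0.187, -0.004]
contact_force: [0.6, -0.6, -0.6]
gripper_width: 1.003
grasp_force: 0.0
```

send_rows:
  series: [0.012, 0.001, 0, 0, 0, 0, 0, 0.024, 0.002, 0, 0, 0, 0, 0, 0.034, 0.003, 0, 0, 0, 0, 0, 0.042, 0.004, 0, 0, 0, 0, 0, 0.05, 0.005, 0, 0, 0, -0.5, 0]

```text
time: 10.15
tcp_pos: [0.5157, -0.1942, 0.0318]
tcp_rot: [-3.121, -0.176, -0.011]
contact_force: [-2.1, -0.4, 1.7]
gripper_width: 1.0
grasp_force: 1.4
```

send_rows:
  series: [0.008, 0.001, 0, 0, 0, -1, 0, 0.016, 0.002, 0, 0, 0, -2, 0, 0.024, 0.003, 0, 0, 0, -3, 0, 0.032, 0.004, 0, 0, 0, -4, 0, 0.04, 0.005, 0, 0, 0, -5, 0]

```text
time: 10.65
tcp_pos: [0.5555, -0.1892, 0.0311]
tcp_rot: [-3.125, -0.037, -0.012]
contact_force: [-2.4, 0.7, 1.8]
gripper_width: 1.0
grasp_force: 1.4
```

```bash
cat >> h.py <<'E'
def boxfit():
    q=eyes.camera('top'); im=q["img"].astype(int); red=((im[...,0]>1.6*im[...,1]+8)&(im[...,0]>1.6*im[...,2]+8)).astype(np.uint8)
    k,l,st,ce=cv2.connectedComponentsWithStats(red)
    for i in range(1,k):
        if st[i,4]>500:
            g=plane(q,*ce[i],.07)[:2]; x,c=fit(q,l==i,[g[0],g[1],.0],(.112,.152,.072))
            R=np.array([[np.cos(x[2]),-np.sin(x[2])],[np.sin(x[2]),np.cos(x[2])]]); P=[R@[.056,s]+x[:2] for s in(.076,-.076)]
            e=[(a[0]-.7346-.0743*a[1])/1.0028 for a in P]
            print(st[i],x.round(3),round(c),"corner offsets from tape",np.round(e,3))
    return q
E
python3 -c "
from h import *
print(tool()); q=boxfit(); save(q,'t7.png',(160,120,500,300),2.35)"
```

```text
(10.65, array([ 0.555, -0.189,  0.031]), 'yaw', np.float64(1.4), 'z', array([ 0.008,  0.016, -1.   ]), array([-2.4,  0.7,  1.8]), array([-0.42,  0.66,  1.68,  0.03,  0.8 ,  1.11]))
[ 240  186   51   41 1679] [0.542 0.2   0.122] 125 corner offsets from tape [-0.167 -0.137]
```

View pics/t7.png

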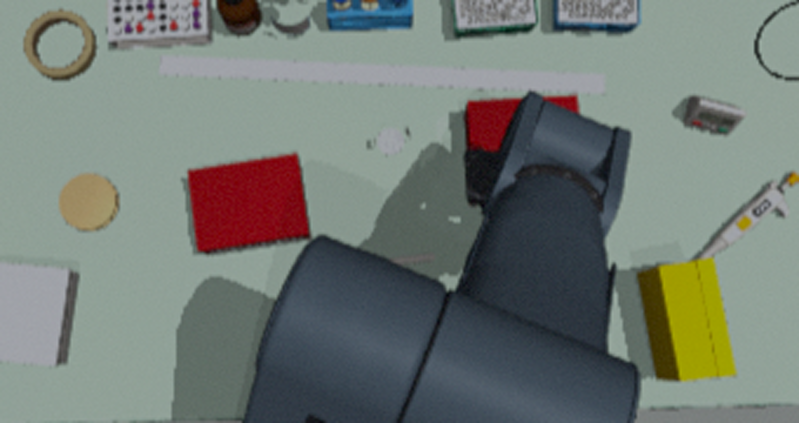

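The box is following and turning with the fingers; its far edge runs from about (467,103) to (577,97) in the crop, short of the tape. I'll push on, stop short, back off and measure.

send_rows:
  series: [0.006, 0.001, 0, 0, 0, -1.2, 0, 0.012, 0.002, 0, 0, 0, -2.4, 0, 0.018, 0.003, 0, 0, 0, -3.6, 0, 0.024, 0.004, 0, 0, 0, -4.8, 0, 0.031, 0.005, 0, 0, 0, -5.6, 0]

```text
time: 11.2
tcp_pos: [0.5864, -0.1842, 0.0311]
tcp_rot: [-3.124, 0.116, -0.014]
contact_force: [-0.9, -0.5, -0.9]
gripper_width: 0.999
grasp_force: 0.6
```

send_rows:
  series: [0, 0, 0, 0, 0, 0, 0, -0.03, 0, 0, 0, 0, 0, 0, -0.06, -0.01, 0, 0, 0, 0, 0, -0.1, -0.01, 0.03, 0, 0, 0, 0, -0.13, -0.01, 0.07, 0, 0, 0, 0]

```text
time: 11.7
tcp_pos: [0.4531, -0.1937, 0.1004]
tcp_rot: [-3.122, 0.114, -0.008]
contact_force: [2.0, -1.0, 0.9]
gripper_width: 0.998
grasp_force: 0.0
```

send_rows:
  series: [-0.04, 0, 0.02, 0, 0, 0, 0, -0.08, 0, 0.04, 0, 0, 0, 0, -0.12, 0, 0.06, 0, 0, 0, 0, -0.16, 0, 0.08, 0, 0, 0, 0, -0.18, 0, 0.08, 0, 0, 0, 0]

```text
time: 12.2
tcp_pos: [0.2746, -0.1946, 0.183]
tcp_rot: [-3.127, 0.114, -0.018]
contact_force: [0.6, -0.7, -0.3]
gripper_width: 1.0
grasp_force: 0.0
```

```bash
python3 -c "
from h import *
print(tool()); q=boxfit(); save(q,'t8.png',(160,120,500,300),2.35)"
```

```text
(12.2, array([ 0.275, -0.195,  0.183]), 'yaw', np.float64(-4.2), 'z', array([ 0.012,  0.012, -1.   ]), array([ 0.6, -0.7, -0.3]), array([-0.77, -0.  ,  2.19,  0.02,  0.96,  0.86]))
[ 359  152   48   36 1658] [ 0.654 -0.192 -0.055] 174 corner offsets from tape [-0.012 -0.009]
[ 240  186   51   41 1677] [0.542 0.2   0.125] 126 corner offsets from tape [-0.167 -0.137]
```

View pics/t8.png

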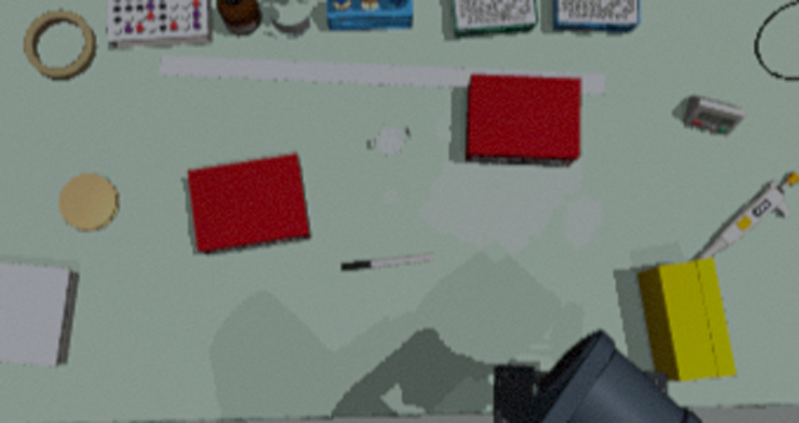

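Stamped box: far edge from (471,75) to (581,78) in the crop, just reaching the tape. The other objects are unmoved. I'll cross-check the offset with the scene camera.

Run:
```python
from h import *
e=lambda a:round((a[0]-.7346-.0743*a[1])/1.0028,4)
for n in("top","scene"):
    q=eyes.camera(n); im=q["img"].astype(int); red=((im[...,0]>1.6*im[...,1]+8)&(im[...,0]>1.6*im[...,2]+8)).astype(np.uint8)
    k,l,st,ce=cv2.connectedComponentsWithStats(red)
    for i in range(1,k):
        if st[i,4]<800: continue
        x,c=fit(q,l==i,[*plane(q,*ce[i],.05)[:2],0],(.112,.152,.072)); print(n,st[i],x.round(4),round(c))
    if n=="top":
        i=min((i for i in range(1,k) if st[i,4]>800),key=lambda i:ce[i][1])
        m=((l==i)&(im[...,0]>110)).astype(np.uint8); v,u=np.nonzero(m); print(m.sum())
        cols=np.arange(364,404); top=[]
        for c in cols:   # sub-pixel far edge: half-level of redness
            s=(im[140:165,c,0]-im[140:165,c,1]).astype(float); h=s[-8:].mean()/2
            j=np.argmax(s>h); top.append(140+j-(s[j]-h)/(s[j]-s[j-1]))
        a,b=np.polyfit(cols,top,1); 
        for c in(360.4,383,407.2): X=plane(q,c,a*c+b,.072); print("far edge",X.round(4),e(X))
    t=tape(q); print("tape",t)
```

```text
top [ 358  152   49   36 1662] [ 0.6538 -0.1912 -0.0631] 172
top [ 240  186   51   41 1683] [0.5428 0.1997 0.1248] 121
1531
far edge [ 0.7117 -0.1186  0.072 ] -0.0141
far edge [ 0.7063 -0.1927  0.072 ] -0.014
far edge [ 0.7005 -0.2718  0.072 ] -0.0139
tape (array([0.73955599, 0.0508208 ]), array([0.06605478, 0.73619904]), (0.6585400104522705, 0.03304465115070343))
scene [ 280  159   37   44 1018] [ 0.5578  0.197  -0.2739] 297
scene [ 348  214   51   53 1611] [ 0.6557 -0.1882 -0.1291] 268
tape (array([0.73925586, 0.01183848]), array([0.07287591, 0.73839312]), (0.6605165004730225, 0.03288162872195244))
```

Both estimates put the far edge 11–14 mm before the centre line and parallel to it. I'll push another 14 mm.

send_rows:
  series: [0.04, 0, -0.02, 0, 0, 0, 0, 0.08, 0, -0.04, 0, 0, 0, 0, 0.12, 0, -0.06, 0, 0, 0, 0, 0.16, 0, -0.08, 0, 0, 0, 0, 0.18, 0, -0.09, 0, 0, 0, 0]

```text
time: 12.95
tcp_pos: [0.459, -0.1932, 0.0884]
tcp_rot: [-3.123, 0.11, -0.012]
contact_force: [-0.7, -1.5, 0.5]
gripper_width: 0.996
grasp_force: 0.0
```

send_rows:
  series: [0.02, 0.003, -0.03, 0, 0, 0, 0, 0.05, 0.006, -0.06, 0, 0, 0, 0, 0.08, 0.01, -0.06, 0, 0, 0, 0, 0.105, 0.01, -0.06, 0, 0, 0, 0, 0.12, 0.01, -0.06, 0, 0, 0, 0]

```text
time: 13.45
tcp_pos: [0.5783, -0.183, 0.0295]
tcp_rot: [-3.124, 0.11, -0.013]
contact_force: [-0.5, 0.3, -0.6]
gripper_width: 1.0
grasp_force: 0.0
```

send_rows:
  series: [0.007, 0, 0, 0, 0, 0, 0, 0.013, 0, 0, 0, 0, 0, 0, 0.019, -0.001, 0, 0, 0, 0, 0, 0.025, -0.001, 0, 0, 0, 0, 0, 0.025, -0.001, 0, 0, 0, 0, 0]

```text
time: 13.95
tcp_pos: [0.6015, -0.1854, 0.0312]
tcp_rot: [-3.124, 0.113, -0.015]
contact_force: [0.7, -0.4, 0.2]
gripper_width: 0.999
grasp_force: 0.0
```

send_rows:
  series: [0, 0, 0, 0, 0, 0, 0, -0.03, 0, 0, 0, 0, 0, 0, -0.06, -0.01, 0, 0, 0, 0, 0, -0.1, -0.01, 0.03, 0, 0, 0, 0, -0.13, -0.01, 0.07, 0, 0, 0, 0]

```text
time: 14.45
tcp_pos: [0.4677, -0.1947, 0.1004]
tcp_rot: [-3.122, 0.114, -0.008]
contact_force: [0.7, -0.8, 1.1]
gripper_width: 1.001
grasp_force: 0.0
```

send_rows:
  series: [-0.04, 0, 0.02, 0, 0, 0, 0, -0.08, 0, 0.04, 0, 0, 0, 0, -0.12, 0, 0.06, 0, 0, 0, 0, -0.16, 0, 0.08, 0, 0, 0, 0, -0.18, 0, 0.08, 0, 0, 0, 0]

```text
time: 14.95
tcp_pos: [0.2892, -0.1954, 0.183]
tcp_rot: [-3.126, 0.114, -0.018]
contact_force: [1.0, 0.1, 0.1]
gripper_width: 0.996
grasp_force: 0.0
```

Run:
```python
from h import *
q=boxfit(); im=q["img"].astype(int)
cols=np.arange(364,402); top=[]
for c in cols:
    s=(im[135:160,c,0]-im[135:160,c,1]).astype(float); h=s[-6:].mean()/2
    j=np.argmax(s>h); top.append(135+j-(s[j]-h)/(s[j]-s[j-1]))
a,b=np.polyfit(cols,top,1)
for c in(360.4,383,407.2): X=plane(q,c,a*c+b,.072); print("far edge",X.round(4),((X[0]-.7346-.0743*X[1])/1.0028).round(4))
for r in models.regions_of(q,"marker")+models.regions_of(q,"petri"): print(r["bbox"])
```

```text
[ 359  147   48   37 1655] [ 0.667 -0.192 -0.065] 178 corner offsets from tape [0.002 0.004]
[ 240  186   51   41 1680] [0.542 0.199 0.125] 123 corner offsets from tape [-0.167 -0.137]
far edge [ 0.7255 -0.1192  0.072 ] -0.0003
far edge [ 0.7203 -0.1934  0.072 ] 0.0
far edge [ 0.7147 -0.2727  0.072 ] 0.0003
[304.3, 229.4, 344.1, 236.3]
[183.2, 194.9, 209.5, 217.3]
```

The far edge is on the centre line to within a few mm at both ends, and the robot touches nothing.

```bash
python3 -c "
from plant import workorder
print(workorder.job_done())"
```

```text
the job is handed in; nothing more can be done
None
```

Both red boxes are tipped flat, and the stamped one's far edge measures within about 4 mm of the tape's centre line at both ends; the plain box is about 140 mm short, nothing else visibly moved, and the job was handed in at about 15 s (no verdict returned).

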